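# Fit the square-bored handle onto the planer gearbox

### The arm

A 7-joint arm with a two-finger parallel gripper is mounted at the origin on the work surface. World frame = base frame: x ahead of the robot, y to its left, z up, the work surface at z = 0. Lengths are in m, angles in rad, forces in N, time in s.
With the tool pointing down it reaches from about 0.425 to 0.95 m from the base axis. Payload 16.7 kg.
Tool frame: the origin (TCP) lies on the centre line of the jaws, within the pads' length; the fingertips stand 14 mm ahead of it and the grasp point (between the pads) lies 5 mm behind it (bot.finger_overhang is the distance from the TCP to the fingertips, in m); x points along the fingers, y is the direction in which the jaws open and shut, and the axes are right-handed (so a half turn about x gives the same grasp; the last joint's range is limited). The gripper opens to 94 mm and grips with 3 to 60 N. Pads are 16 mm wide; open, the fingers measure 119 mm over their backs; the gripper's body (75 mm by 177 mm) begins 78 mm behind the grasp point.
Start: joints at [-1.395, 0.426, 0.074, 1.606, -0.034, 1.111, -0.067], TCP at [0.215, 0.64, 0.219] pointing down, gripper open.
Joint ranges: [-2.85, 2.85], [-0.5, 2.14], [-1.23, 1.37], [0.21, 2.46], [-1.02, 4.16], [0.16, 2.05], [-2.73, 2.73]. Speed limits (rad/s): [1.89, 1.89, 2.39, 2.39, 3.01, 3.01, 3.01].

### API

Orientations are given as a rotation vector (axis times angle).
In Python, from bench import bot gives the robot as it stands. The module is installed in compiled form; this text tells all that it offers.
- The arm moves only by the tool servo_tool, never from a script. Its argument "series" is a list that holds one entry, the list of rows, each a list of 7 numbers: the shift along the tool's x, y, z in cm, then the turn, a rotation vector about the tool's x, y, z in degrees, then the finger opening in cm, from 0 to 9.4. A call has 1 to 12 rows; each row is the pose to reach, as a shift and turn from the pose commanded when the call began, along the tool's axes at that moment; what a row does not reach only later rows make up. A row lasts 1/8 s, in which the tool goes at most 62.5 mm and 10.7 degrees, less where a joint would pass 70% of its speed; a pose out of reach is approached as far as the arm can. A call with a gripper value outside its range is refused whole. The fingers move at their own pace and stop on an object; the grip force is fixed at half the most. Time passes only in rows, so rows that repeat a pose let the fingers close. It gives the time, the measured TCP pose, the force and the opening at its end, in the units of the state.
- bot.sense(): the state, without advancing time (a new reading comes with each control period).
- bot.capture(name): name is "scene" or "top"; returns the picture (480x640x3 uint8, red, green, blue); there is no depth.
- bot.camera_info(name): a dict with "K" (3x3 intrinsics, pixels), "dist" ([k1, k2, p1, p2, k3] as OpenCV has them; the pictures are not rectified), "xyz" and "rotation" of the camera in the world. Camera axes: x right, y down, z forward; pixel columns grow to the right and rows downward; lengths in m; the calibration is good to about 2 mm. A picture is of the moment at which its call begins. camera_info takes no time and is no camera call.
- bot.sign_off(): hands the job in, once; it reports no verdict.
The state is a dict: "time_s": time; "joints": joint angles; "qvel": joint speeds; "effort": joint torques, N m; "tool_pos": TCP position; "tool_rot": TCP orientation; "force": force on the tool from outside, world axes, zero at the start; "wrist_torque": the same for the moment, N m; "width": opening from 0.0 (shut) to 1.0 (fully open).
Only numpy, scipy, OpenCV 4.12 (cv2) and the standard library are available. Lean on these libraries where they do the work, as an engineer would, in place of code of your own. Each camera call takes 0.05 s, during which the arm holds its last target. There are 200 camera calls.

### The job

The green planer gearbox on the bench needs its hand lever back on. Take the handle with the square hole (black balls), turn it so that the hole lines up with the square spindle, lower it on with the gripper, letting go only when the spindle is well inside the hole, and leave it fully home on the gearbox collar, released; any of the four ways round will do. Leave the handle with the round hole (red balls) where it lies.

Things in the scene. Friction and masses are not known exactly. Their poses are not given: they have to be found in the camera images.
- handle_mid (a point): Loose handle to fit, flat on the bench: square aluminium hub 40x40 mm, 55 tall, square through-hole 25x25 up its middle, sides parallel to the hub's; 10 mm bar out both sides, ending in black 24 mm balls centred 70 mm from the axis, bar and balls centred 12 mm above the underside. Point: hub centre, 27.5 mm above underside. z up, x along the bar; grip the hub's flats across the bar (along y). 0.2-0.42 kg.
- spindle_tip (a point): Centre of the top of the upright square steel spindle of the fixed green gearbox, 96 mm above the bench; it does not turn. z up, x and y square to its sides. 20x20 mm, top 14 mm tapered to 9x9; it stands 36 mm above a flat round collar (52 mm wide) on which the hub's underside rests when home. Collar 10 mm above the green case, 110 (x) x 90 (y) x 50 mm high; low feet to 138 mm along x.
- round_mid (a point): The wrong handle, a loose bystander: round aluminium hub 40 mm across, 55 tall, with a round 24 mm hole that does not fit the spindle, the same bar, and red balls; ball ends 82 mm from the axis. Point: hub centre, 27.5 mm above its underside; z up, x along the bar. (Beyond it, more than 0.72 m ahead of the robot base, lie a wooden mallet and a stack of wooden discs, under 75 mm high, out of the way.)

How it is judged:
By the outcome, as a careful person would: the job done as asked, in the order asked, and still so for the second after the job is handed in, with the robot touching nothing.
It also fails if it takes over 42 s, if anything falls off the work surface, if the arm or the gripper's body presses on something with over 40 N, if the wrist force passes 120 N, or if a joint passes its speed limit or range.

## Working session

There is one attempt and no reset: what is moved stays moved. The work goes in short steps, Python scripts to look and compute and a tool call to move; the robot and the scene stay as the last step left them, time stands still between calls to the robot, and variables do not carry over. Pictures are saved under pics/ and viewed, on a budget of 10 in all, crops included, one or two more only if the job needs it, and the job is handed in when it is done.

Besides the shell and the picture viewer there is one more tool, called after "Request:" as a command line: name --argument value ..., lists and objects as JSON in quotes. servo_tool: Moves the arm, as the interface text tells. Its arguments: {"type":"object","properties":{"series":{"type":"array","items":{"type":"array","items":{"type":"array","items":{"type":"number"}}}}},"required":["series"]}

```bash
mkdir -p pics
python3 - <<'E'
from bench import bot
import cv2,numpy as np
for n in("scene","top"):
    cv2.imwrite(f"pics/{n}0.png",bot.capture(n)[:,:,::-1]); c=bot.camera_info(n); print(n,c)
print(bot.sense(),bot.finger_overhang)
E
```

```text
scene {'K': array([[477.84422293,   0.        , 314.30147982],
       [  0.        , 477.84422293, 240.54776584],
       [  0.        ,   0.        ,   1.        ]]), 'dist': array([-0.0421645,  0.       ,  0.       ,  0.       ,  0.       ]), 'xyz': array([ 1.03841453, -0.05572058,  0.73318425]), 'rotation': array([-1.970461  , -1.6350175 ,  0.57065073])}
top {'K': array([[484.61106014,   0.        , 316.37847383],
       [  0.        , 484.61106014, 237.5110509 ],
       [  0.        ,   0.        ,   1.        ]]), 'dist': array([-0.02247579,  0.        ,  0.        ,  0.        ,  0.        ]), 'xyz': array([0.47781891, 0.03429106, 1.04233501]), 'rotation': array([-2.17896266,  2.16169375, -0.05079913])}
{'time_s': 0.1, 'joints': array([-1.39549795,  0.42660179,  0.07384556,  1.60654831, -0.03413373,
        1.11077997, -0.06707225]), 'qvel': array([ 0.00013316, -0.0002666 ,  0.00041287, -0.00167751, -0.00076768,
       -0.00021347, -0.00148441]), 'effort': array([ 8.64294532e-03, -9.37473035e+01,  3.67786042e+00, -4.55039513e+01,
       -4.83753718e-02,  1.67948980e-02,  6.81258689e-05]), 'tool_pos': array([0.21529508, 0.63934854, 0.21888819]), 'tool_rot': array([ 0.25406397,  1.55586203, -0.25575145]), 'force': array([-0.52293879, -0.02757714,  0.12138703]), 'wrist_torque': array([ 0.01277566, -0.0202315 ,  0.04790497]), 'width': 1.0005168145489762} 0.014
```

View pics/scene0.png

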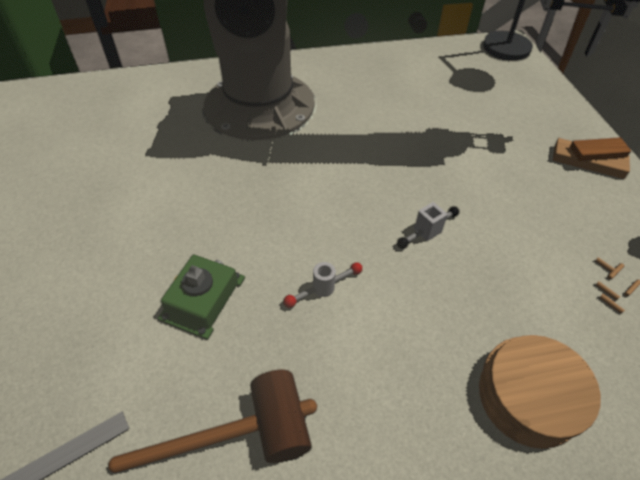

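View pics/top0.png

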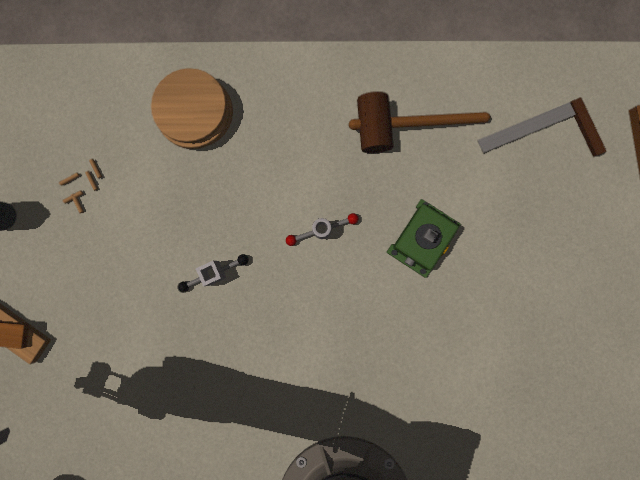

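The scene view shows the black-ball handle near (430,222), the red one near (324,280) and the gearbox spindle near (195,275). In the top view they are near (209,272), (322,228) and (430,236).

```bash
cat > h.py <<'E'
from bench import bot
import cv2,numpy as np
from scipy.spatial.transform import Rotation as R
def ray(n,uv):
    c=bot.camera_info(n); p=cv2.undistortPoints(np.float64(uv).reshape(-1,1,2),c["K"],c["dist"])[:,0]
    return c["xyz"],R.from_rotvec(c["rotation"]).apply(np.c_[p,np.ones(len(p))])
def plane(n,uv,z):
    o,d=ray(n,uv); return o+d*((z-o[2])/d[:,2])[:,None]
def cross(uv1,uv2):
    o1,d1=ray("scene",uv1);o2,d2=ray("top",uv2);out=[]
    for a,b in zip(d1,d2):
        s=np.linalg.lstsq(np.c_[a,-b],o2-o1,rcond=None)[0]; p,q=o1+s[0]*a,o2+s[1]*b
        out.append(np.r_[(p+q)/2,np.linalg.norm(p-q)])
    return np.array(out)
def proj(n,P):
    c=bot.camera_info(n);r=R.from_rotvec(c["rotation"]).inv()
    return cv2.projectPoints(r.apply(np.atleast_2d(P)-c["xyz"]),np.zeros(3),np.zeros(3),c["K"],c["dist"])[0][:,0]
def blobs(m,lo,hi):
    k,_,s,c=cv2.connectedComponentsWithStats(m.astype(np.uint8)); return [(c[i].round(1),s[i,4],s[i,:4]) for i in range(1,k) if lo<s[i,4]<hi]
E
python3 - <<'E'
from h import *
np.set_printoptions(precision=4,suppress=True)
im={n:cv2.imread(f"pics/{n}0.png") for n in("scene","top")}
roi={"scene":(385,190,90,70),"top":(165,240,90,70)}; g={"scene":(150,245,100,95),"top":(380,195,90,90)}
for n in im:
    i=im[n].astype(int);b,gr,r=i[...,0],i[...,1],i[...,2]
    x,y,w,h=roi[n]; m=np.zeros(b.shape,bool);m[y:y+h,x:x+w]=i.max(2)[y:y+h,x:x+w]<38
    print(n,"black",blobs(m,15,400))
    print(n,"red",blobs((r>120)&(gr<70)&(b<70),20,300))
    hs=cv2.cvtColor(im[n],cv2.COLOR_BGR2HSV); x,y,w,h=g[n]
    m=np.zeros(b.shape,np.uint8);m[y:y+h,x:x+w]=((hs[...,0]>40)&(hs[...,0]<80)&(hs[...,1]>90))[y:y+h,x:x+w]*255
    c=max(cv2.findContours(m,0,2)[0],key=cv2.contourArea);print("green",cv2.contourArea(c),cv2.minAreaRect(c))
t=[]
for n,d in(("scene",(roi,g)),("top",(roi,g))):
    for q in d:
        x,y,w,h=q[n]; t.append(cv2.resize(im[n][y:y+h,x:x+w],(400,300),interpolation=cv2.INTER_CUBIC)); print(n,x,y,400/w,300/h)
cv2.imwrite("pics/crop1.png",np.vstack([np.hstack(t[:2]),np.hstack(t[2:])]))
E
```

```text
scene black [(array([453.9, 211.2]), np.int32(44), array([450, 208,   8,   9], dtype=int32)), (array([401.8, 243.3]), np.int32(53), array([398, 239,  10,   9], dtype=int32))]
scene red [(array([357.2, 266.3]), np.int32(45), array([353, 263,   9,   8], dtype=int32)), (array([290.5, 299.4]), np.int32(63), array([286, 296,  10,   8], dtype=int32))]
green 2425.5 ((198.30885314941406, 285.4853210449219), (48.01960372924805, 62.93998336791992), 30.963756561279297)
top black [(array([242.8, 259.4]), np.int32(91), array([238, 255,  11,  10], dtype=int32)), (array([183.2, 286.6]), np.int32(81), array([179, 282,  10,  10], dtype=int32))]
top red [(array([351. , 217.8]), np.int32(42), array([348, 215,   7,   7], dtype=int32)), (array([288.5, 240. ]), np.int32(41), array([286, 236,   7,   8], dtype=int32))]
green 2767.0 ((423.3826904296875, 237.96029663085938), (47.586669921875, 63.929561614990234), 32.7352294921875)
scene 385 190 4.444444444444445 4.285714285714286
scene 150 245 4.0 3.1578947368421053
top 165 240 4.444444444444445 4.285714285714286
top 380 195 4.444444444444445 3.3333333333333335
```

View pics/crop1.png

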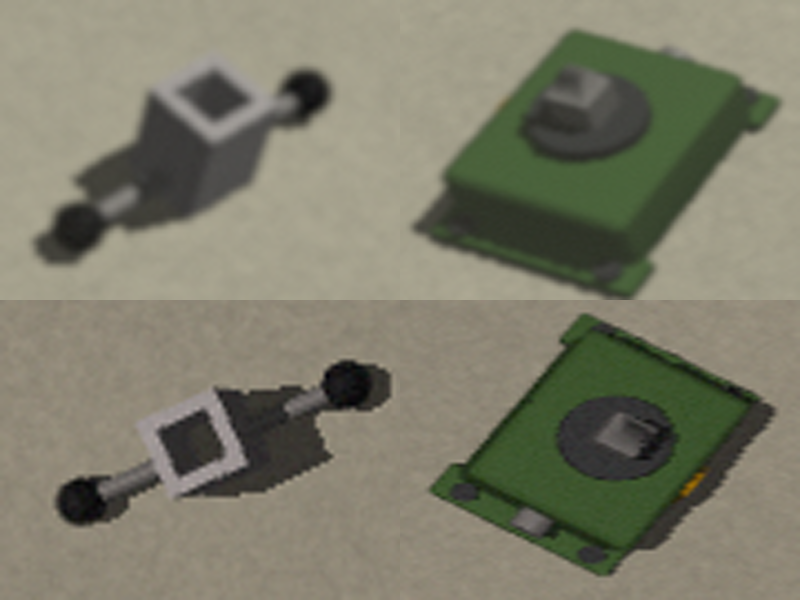

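The crops show the square hub top, its bar and black balls, and the gearbox's green top face with the dark collar and bright spindle. I'll measure these as masks with rays onto known heights.

```bash
cat > meas.py <<'E'
from h import *
np.set_printoptions(precision=4,suppress=True)
def yaw(d): return np.degrees(np.arctan2(d[1],d[0]))
def fit(n,m,z,lab):  # contour -> plane z -> min-area rect (mm)
    c=max(cv2.findContours(m,cv2.RETR_EXTERNAL,cv2.CHAIN_APPROX_NONE)[0],key=cv2.contourArea)
    p=plane(n,c[:,0],z)[:,:2]*1000; r=cv2.minAreaRect(np.float32(p)); print(n,lab,np.round(r[0],1),np.round(r[1],1),round(r[2],1)); return c
def roi(m,x,y,w,h): o=np.zeros(m.shape,np.uint8);o[y:y+h,x:x+w]=m[y:y+h,x:x+w]*255;return o
E
python3 - <<'E'
from meas import *
im={n:cv2.imread(f"pics/{n}0.png") for n in("scene","top")}
B=cross([[453.9,211.2],[401.8,243.3]],[[242.8,259.4],[183.2,286.6]]);print("balls",B)
for n,uv in(("scene",[[453.9,211.2],[401.8,243.3]]),("top",[[242.8,259.4],[183.2,286.6]])):
    p=plane(n,uv,.012);print(n,p.mean(0),yaw(p[0]-p[1]),np.linalg.norm(p[0]-p[1]))
    i=im[n].astype(int)
    m=(i.min(2)>150)&(i.max(2)-i.min(2)<28)
    fit(n,roi(m,*((385,190,90,70) if n=="scene" else (190,255,38,38))),.055,"hubtop")
    hs=cv2.cvtColor(im[n],cv2.COLOR_BGR2HSV)
    x,y,w,h=(150,245,100,95) if n=="scene" else (380,195,90,90)
    gm=(hs[...,0]>40)&(hs[...,0]<80)&(hs[...,1]>90); v=hs[...,2]
    print("V hist",np.histogram(v[y:y+h,x:x+w][gm[y:y+h,x:x+w]],8))
    m=roi(gm&(v>68),x,y,w,h); fit(n,m,.05,"case")
    g=roi(~gm&(v<90)&(hs[...,1]<70),*((178,260,38,32) if n=="scene" else (412,220,38,36)))
    c=max(cv2.findContours(g,0,1)[0],key=cv2.contourArea);h=cv2.convexHull(c);p=plane(n,h[:,0],.06)[:,:2]*1000
    print("collar",cv2.fitEllipse(np.float32(p)))
    m=roi((hs[...,1]<60)&(v>95),*((178,260,38,32) if n=="scene" else (412,220,38,36)));print("bright spindle",blobs(m,5,400))
    print("tri",)
# red handle
for n,uv in(("scene",[[357.2,266.3],[290.5,299.4]]),("top",[[351,217.8],[288.5,240]])):
    p=plane(n,uv,.012);print("red",n,p.mean(0),yaw(p[0]-p[1]),np.linalg.norm(p[0]-p[1]))
t=[]
for n,(x,y,w,h) in(("scene",(178,260,40,30)),("top",(410,220,40,30)),("top",(190,255,40,30)),("scene",(412,200,40,30))):
    t.append(cv2.resize(im[n][y:y+h,x:x+w],(400,300),interpolation=cv2.INTER_NEAREST))
cv2.imwrite("pics/crop2.png",np.vstack([np.hstack(t[:2]),np.hstack(t[2:])]))
E
```

```text
balls [[ 0.5223  0.2435  0.1182  0.0924]
 [ 0.439   0.3128 -0.0741  0.1154]]
scene [0.4779 0.2839 0.012 ] 115.06933365462915 0.14381864327842878
scene hubtop [461.5 275.8] [ 4.7 29.5] 30.8
V hist (array([  4,  22,  41,  47,  63, 108, 527, 978]), array([ 70.   ,  73.875,  77.75 ,  81.625,  85.5  ,  89.375,  93.25 ,
        97.125, 101.   ]))
scene case [ 560.4 -163. ] [ 88.6 103.5] 56.9
collar ((558.5119018554688, -166.11007690429688), (51.720333099365234, 64.96517181396484), 95.86966705322266)
bright spindle [(array([181.2, 264.8]), np.int32(88), array([178, 260,  11,  15], dtype=int32)), (array([213.4, 260.3]), np.int32(7), array([211, 260,   5,   2], dtype=int32)), (array([195.7, 272.9]), np.int32(83), array([187, 266,  15,  13], dtype=int32))]
tri
top [0.4768 0.2831 0.012 ] -65.0042700481568 0.14007496397236927
top hubtop [478.6 301.7] [4.1 4.2] 0.6
V hist (array([   8,   28,   62,  141,  112,  110,  505, 1224]), array([25.  , 33.25, 41.5 , 49.75, 58.  , 66.25, 74.5 , 82.75, 91.  ]))
top case [ 560.5 -161.1] [ 93.4 112.6] 57.1
collar ((555.3648071289062, -164.37818908691406), (51.289695739746094, 52.484371185302734), 3.213643789291382)
bright spindle [(array([428. , 235.6]), np.int32(30), array([425, 229,   8,  13], dtype=int32))]
tri
red scene [0.5696 0.0546 0.012 ] 109.92349701583764 0.14123032867917448
red top [0.5728 0.0559 0.012 ] -69.99070907731132 0.14163417348822502
```

View pics/crop2.png

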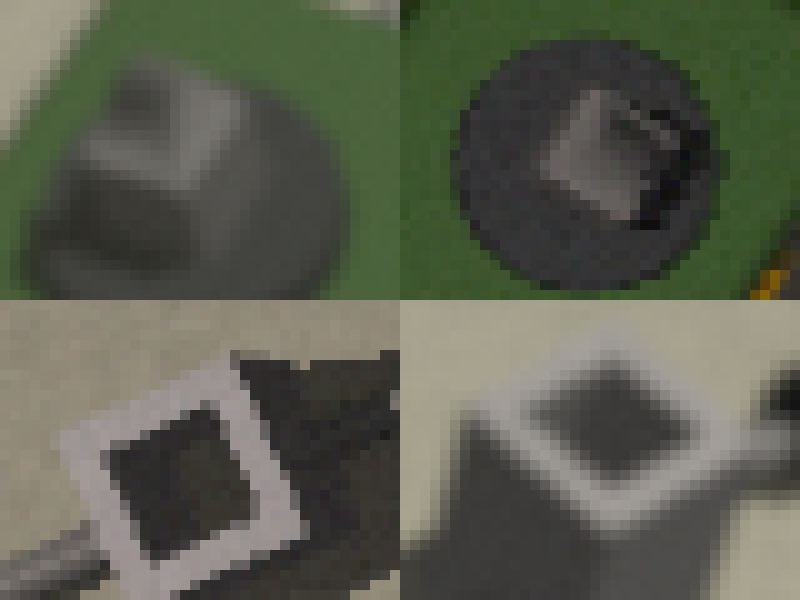

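The crops show a clean collar circle in the top view, centred near (428,236), and the hub's hole centred near (207.5,272.7). Checking consistency and computing the first move.

```bash
cat >> h.py <<'E'
def tool(pos,yawdeg):
    """shift (cm) and turn (deg) in tool axes to TCP pos, pointing straight down, tool y at yaw mod 180 (nearest)"""
    s=bot.sense();T=R.from_rotvec(s["tool_rot"]);best=None
    for k in(0,180):
        a=np.radians(yawdeg+k);x=np.array([0,0,-1.]);y=np.array([np.cos(a),np.sin(a),0]);G=R.from_matrix(np.c_[x,y,np.cross(x,y)])
        r=np.degrees((T.inv()*G).as_rotvec())
        if best is None or np.linalg.norm(r)<np.linalg.norm(best): best=r
    y=T.as_matrix()[:,1]
    print("y yaw",np.degrees(np.arctan2(y[1],y[0])).round(2),"shift cm",(T.inv().apply(np.array(pos)-s["tool_pos"])*100).round(2),"turn",best.round(2))
    return best
E
python3 - <<'E'
from meas import *
print("hole centre top",plane("top",[[207.5,272.7]],.055))
print("hole centre scene",plane("scene",[[412+61/1-.5+0,200+42-.5]],.055) if 0 else plane("scene",[[412+61.5/1*0+61*.1*0+20.2,200+12.0]],.055))
print("tip proj",proj("top",[.5554,-.1644,.096]),proj("scene",[.5554,-.1644,.096]))
e=[(105,450),(210,402),(250,515),(155,560)]
p=plane("top",[(190+a/10-.5,255+(b-300)/10-.5) for a,b in e],.055);print([round(yaw(p[(i+1)%4]-p[i]),1) for i in range(4)],np.linalg.norm(p-np.roll(p,1,0),axis=1))
print(bot.sense()["tool_pos"])
tool([.477,.2833,.15],25)
E
```

```text
hole centre top [[0.4773 0.2841 0.055 ]]
hole centre scene [[0.477  0.2829 0.055 ]]
tip proj [[431.7502 234.5639]] [[193.0826 267.1222]]
[np.float64(-65.0), np.float64(-159.0), np.float64(115.8), np.float64(26.0)] [0.0249 0.0237 0.0246 0.0215]
[0.2153 0.6393 0.2189]
y yaw 71.39 shift cm [  6.92 -25.38  36.16] turn [46.39  0.03  0.06]
```

Request:
servo_tool --series '[[[1, -3.2, 4.5, 6, 0, 0, 9.4], [2, -6.4, 9, 12, 0, 0, 9.4], [3, -9.6, 13.5, 18, 0, 0, 9.4], [4, -12.8, 18, 24, 0, 0, 9.4], [5, -16, 22.6, 30, 0, 0, 9.4], [6, -19.2, 27.1, 36, 0, 0, 9.4], [6.5, -22.4, 31.6, 42, 0, 0, 9.4], [6.9, -25.4, 36.2, 46.4, 0, 0, 9.4], [6.9, -25.4, 36.2, 46.4, 0, 0, 9.4], [6.9, -25.4, 36.2, 46.4, 0, 0, 9.4], [6.9, -25.4, 36.2, 46.4, 0, 0, 9.4], [6.9, -25.4, 36.2, 46.4, 0, 0, 9.4]]]'

```text
time_s: 1.6
tool_pos: [0.4768, 0.2843, 0.1505]
tool_rot: [0.881, 1.385, -0.881]
force: [0.4, -0.3, -0.4]
width: 1.002
```

Run:
```python
from h import *
s=bot.sense();print(s["time_s"],s["tool_pos"],s["joints"],s["force"])
tool([.477,.2833,.031],25)
cv2.imwrite("pics/scene1.png",bot.capture("scene")[:,:,::-1])
```

```text
1.6 [0.47683004 0.2843109  0.15046565] [-0.95420218  0.32003779  0.3649329   1.96141261 -0.1458617   0.88526568
 -0.0756312 ] [ 0.44247096 -0.27433364 -0.3549842 ]
y yaw 25.09 shift cm [11.95 -0.03  0.1 ] turn [ 0.09 -0.01  0.01]
```

View pics/scene1.png

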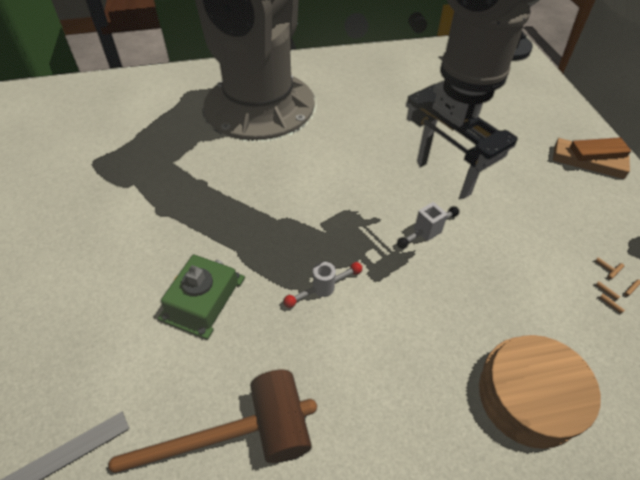

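The picture shows the open jaws above the handle, fingertips near (424,162) and (468,195), straddling the hub across the bar. Descend, then close.

Request:
servo_tool --series '[[[3, 0, 0.1, 0, 0, 0, 9.4], [6, 0, 0.1, 0, 0, 0, 9.4], [9, 0, 0.1, 0, 0, 0, 9.4], [11, 0, 0.1, 0, 0, 0, 9.4], [11.9, 0, 0.1, 0, 0, 0, 9.4], [11.9, 0, 0.1, 0, 0, 0, 9.4], [11.9, 0, 0.1, 0, 0, 0, 9.4], [11.9, 0, 0.1, 0, 0, 0, 6], [11.9, 0, 0.1, 0, 0, 0, 4.5], [11.9, 0, 0.1, 0, 0, 0, 3], [11.9, 0, 0.1, 0, 0, 0, 2], [11.9, 0, 0.1, 0, 0, 0, 2]]]'

```text
time_s: 3.15
tool_pos: [0.4778, 0.2825, 0.0315]
tool_rot: [0.882, 1.385, -0.882]
force: [-0.1, -0.2, -0.4]
width: 0.506
```

Request:
servo_tool --series '[[[0, 0, 0, 0, 0, 0, 2], [0, 0, 0, 0, 0, 0, 2], [0, 0, 0, 0, 0, 0, 2], [0, 0, 0, 0, 0, 0, 2]]]'

```text
time_s: 3.65
tool_pos: [0.4779, 0.2826, 0.0315]
tool_rot: [0.882, 1.384, -0.882]
force: [1.0, 0.0, -0.9]
width: 0.424
```

The jaws stopped at 39.9 mm, the hub's 40 mm width. Lifting.

Request:
servo_tool --series '[[[-1, 0, 0, 0, 0, 0, 2], [-4, 0, 0, 0, 0, 0, 2], [-8, 0, 0, 0, 0, 0, 2], [-12, 0, 0, 0, 0, 0, 2], [-14, 0, 0, 0, 0, 0, 2], [-14, 0, 0, 0, 0, 0, 2], [-14, 0, 0, 0, 0, 0, 2]]]'

```text
time_s: 4.53
tool_pos: [0.4772, 0.2822, 0.1706]
tool_rot: [0.881, 1.385, -0.883]
force: [-0.1, -0.3, -4.1]
width: 0.422
```

Run:
```python
from h import *
s=bot.sense();print(s["time_s"],s["tool_pos"],s["width"],s["force"])
for y in (57,-33): tool([.5554,-.1644,.171],y)
a=bot.capture("top"); b=bot.capture("scene"); P=[*s["tool_pos"][:2],.14]
t=[]
for n,i in(("top",a),("scene",b)):
    u,v=proj(n,P)[0].astype(int);print(n,u,v)
    x,y=np.clip(u-60,0,520),np.clip(v-60,0,360);print(x,y);t.append(cv2.resize(i[y:y+120,x:x+120,::-1],(400,400),interpolation=cv2.INTER_CUBIC))
cv2.imwrite("pics/lift.png",np.hstack(t))
```

```text
4.525 [0.47721233 0.28215594 0.1706483 ] 0.4217173742926338 [-0.08862589 -0.3144024  -4.07473438]
y yaw 24.99 shift cm [-1.000e-02 -1.178e+01  4.378e+01] turn [-3.201e+01 -1.000e-02  8.000e-02]
y yaw 24.99 shift cm [-1.000e-02 -1.178e+01  4.378e+01] turn [5.799e+01 5.000e-02 6.000e-02]
top 197 272
137 212
scene 441 180
381 120
```

View pics/lift.png

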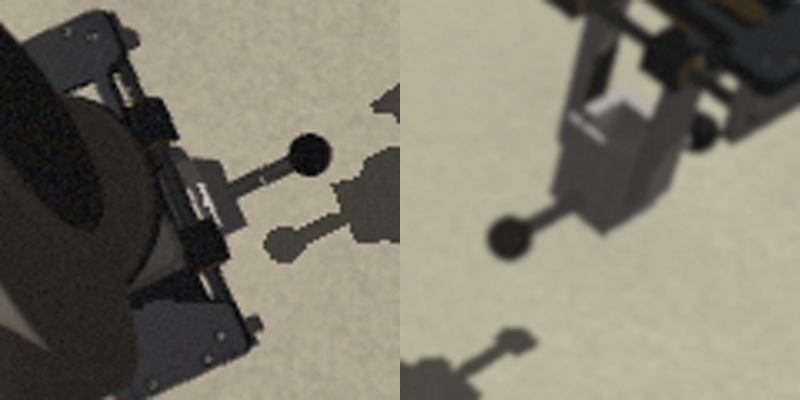

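The handle is level in the jaws. The ball in front of it shows in both views: top (229.5,257.4), scene (413.5,190.9). I'll triangulate it while moving over the gearbox.

Run:
```python
from h import *
t=bot.sense()["tool_pos"]
b=cross([[413.5,190.9]],[[229.5,257.4]])[0];print(b)
for n,uv in(("top",[[229.5,257.4]]),("scene",[[413.5,190.9]])):
    d=plane(n,uv,.1515)[0]-t; a=np.radians(-65);print(n,"along bar",d[0]*np.cos(a)+d[1]*np.sin(a),"across",-d[0]*np.sin(a)+d[1]*np.cos(a))
```

```text
[5.05912803e-01 2.19050859e-01 1.52716554e-01 1.23652372e-04]
top along bar 0.0689960170718074 across -0.0004728829842345107
scene along bar 0.06831976594103238 across -0.001455013458117032
```

Request:
servo_tool --series '[[[0, -1.2, 4.4, -3.2, 0, 0, 2], [0, -2.4, 8.8, -6.4, 0, 0, 2], [0, -3.6, 13.2, -9.6, 0, 0, 2], [0, -4.8, 17.6, -12.8, 0, 0, 2], [0, -6, 22, -16, 0, 0, 2], [0, -7.2, 26.4, -19.2, 0, 0, 2], [0, -8.4, 30.8, -22.4, 0, 0, 2], [0, -9.6, 35.2, -25.6, 0, 0, 2], [0, -10.8, 39.6, -28.8, 0, 0, 2], [0, -11.8, 43.8, -32, 0, 0, 2], [0, -11.8, 43.8, -32, 0, 0, 2], [0, -11.8, 43.8, -32, 0, 0, 2]]]'

```text
time_s: 6.12
tool_pos: [0.5554, -0.164, 0.1705]
tool_rot: [0.452, 1.525, -0.452]
force: [0.0, 0.4, -3.8]
width: 0.419
```

Request:
servo_tool --series '[[[0, 0, 0, 0, 0, 0, 2], [0, 0, 0, 0, 0, 0, 2]]]'

```text
time_s: 6.38
tool_pos: [0.5559, -0.1633, 0.1714]
tool_rot: [0.451, 1.524, -0.45]
force: [0.3, -1.0, -3.6]
width: 0.426
```

Run:
```python
from h import *
s=bot.sense();print(s["time_s"],s["tool_pos"],s["width"],s["force"])
tool([.5554,-.1644,.14],57)
a=bot.capture("top"); b=bot.capture("scene"); P=[*s["tool_pos"][:2],.12]
t=[]
for n,i in(("top",a),("scene",b)):
    cv2.imwrite(f"pics/{n}2.png",i[:,:,::-1])
    u,v=proj(n,P)[0].astype(int);x,y=u-60,v-60;print(n,x,y,proj(n,[*s["tool_pos"][:2],.14])[0]);t.append(cv2.resize(i[y:y+120,x:x+120,::-1],(400,400),interpolation=cv2.INTER_CUBIC))
cv2.imwrite("pics/over.png",np.hstack(t))
```

```text
6.375 [ 0.55594153 -0.16334641  0.17141503] 0.42589608552948266 [ 0.26067226 -1.03325254 -3.60662067]
y yaw 57.06 shift cm [ 3.14 -0.12  0.01] turn [ 0.06 -0.01 -0.01]
top 373 173 [436.14816857 232.36989187]
scene 130 198 [188.30839764 250.9499023 ]
```

View pics/over.png

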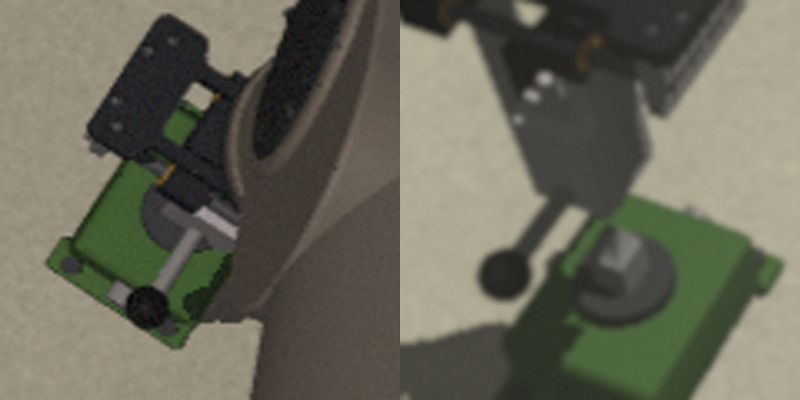

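The view shows the bar's near ball at top crop (147,307) and the hub hanging above and behind the spindle, which is clear of it in the scene view. Quick cross-check of the axis in the scene view against the top-view value.

Run:
```python
from meas import *
im=cv2.imread("pics/scene0.png");hs=cv2.cvtColor(im,cv2.COLOR_BGR2HSV)
g=(hs[...,0]>40)&(hs[...,0]<80)&(hs[...,1]>90)
m=roi(~g,170,258,48,42);m=cv2.morphologyEx(m,cv2.MORPH_OPEN,np.ones((3,3)))
k,l=cv2.connectedComponents(m);m=np.uint8(l==l[283,205])*255
c=max(cv2.findContours(m,0,1)[0],key=cv2.contourArea)[:,0];p=plane("scene",c,.06)[:,:2]*1000
from scipy.optimize import least_squares as ls
ax=np.array([555.4,-164.4]); f=p[(p[:,0]>ax[0]-5)]
r=ls(lambda q:np.hypot(*(f-q[:2]).T)-26,ax,loss="soft_l1");print("collar scene",r.x,r.cost,len(f))
print("tip scene",plane("scene",[[191.5,269]],.096))
print("collar top again / case sanity", proj("top",[.5554,-.1644,.06]))
# held ball now
s=bot.sense()["tool_pos"];b=cross([[130+(503-400)*.3-.5,198+273*.3-.5]],[[373+147*.3-.5,173+306*.3-.5]])[0];d=b[:3]-s;a=np.radians(-33)
print(b,"along",d[0]*np.cos(a)+d[1]*np.sin(a),"across",-d[0]*np.sin(a)+d[1]*np.cos(a))
```

```text
collar scene [ 562.4066 -165.9617] 37.2668619682533 55
tip scene [[ 0.5587 -0.1671  0.096 ]]
collar top again / case sanity [[428.0141 235.9921]]
[ 0.5036 -0.1956  0.0032  0.0879] along -0.026530558934747542 across -0.05528659707887
```

Run:
```python
from meas import *
s=bot.sense()["tool_pos"];a=np.radians(-33);z=s[2]-.0195+.001
d=np.array([np.cos(a),np.sin(a),0])
A=plane("top",[[373+147*.3-.5,173+306*.3-.5]],z)[0];B=plane("scene",[[130+103*.3-.5,198+273*.3-.5]],z)[0]
print(s,z,"centre by top",A+.07*d,"by scene",B-.07*d,"mid",(A+B)/2,np.linalg.norm(A-B),yaw(B-A))
```

```text
[ 0.556  -0.1637  0.1715] 0.15303231709293622 centre by top [ 0.5548 -0.1625  0.153 ] by scene [ 0.5535 -0.1646  0.153 ] mid [ 0.5542 -0.1636  0.153 ] 0.1400392636513169 -33.971713089454006
```

Run:
```python
from h import *
tool([.5585,-.1658,.131],57)
```

```text
y yaw 57.04 shift cm [ 4.05 -0.04  0.33] turn [ 0.04 -0.   -0.01]
```

Request:
servo_tool --series '[[[0, 0, 0.3, 0, 0, 0, 2], [1.5, 0, 0.3, 0, 0, 0, 2], [3, 0, 0.3, 0, 0, 0, 2], [4, 0, 0.3, 0, 0, 0, 2], [4, 0, 0.3, 0, 0, 0, 2], [4, 0, 0.3, 0, 0, 0, 2], [4, 0, 0.3, 0, 0, 0, 2]]]'

```text
time_s: 7.35
tool_pos: [0.5587, -0.1661, 0.1319]
tool_rot: [0.451, 1.523, -0.451]
force: [-0.4, 0.0, -4.4]
width: 0.423
```

Run:
```python
from h import *
s=bot.sense();print(s["time_s"],s["tool_pos"],s["force"])
t=[]
for n in("scene","top"):
    i=bot.capture(n);u,v=proj(n,[*s["tool_pos"][:2],.08])[0].astype(int);x,y=u-40,v-40;print(n,x,y)
    t.append(cv2.resize(i[y:y+80,x:x+80,::-1],(400,400),interpolation=cv2.INTER_CUBIC))
cv2.imwrite("pics/near.png",np.hstack(t))
```

```text
7.35 [ 0.55867798 -0.16607391  0.13192479] [-0.37711089  0.02045894 -4.36769163]
scene 154 234
top 390 193
```

View pics/near.png

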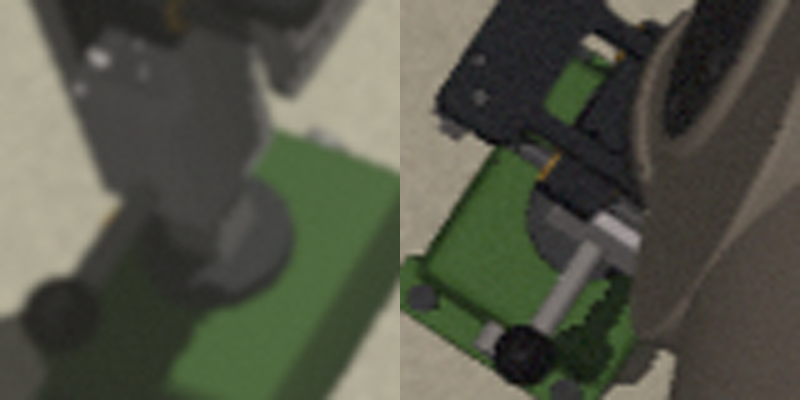

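Run:
```python
from h import *
np.set_printoptions(precision=0,suppress=True)
s=bot.sense()["tool_pos"];a=np.radians(-33);X=np.array([np.cos(a),np.sin(a),0]);Y=np.array([-X[1],X[0],0])
def box(c,h,z): return [np.array([c[0],c[1],z])+h*(i*X+j*Y) for i,j in((1,1),(1,-1),(-1,-1),(-1,1))]
hc=s-.0013*X; C=lambda P:(proj("scene",P)-[154,234]+.5)*5
print("hub low",C(box(hc,.02,s[2]-.0315)).tolist());print("hub top",C(box(hc,.02,s[2]+.0235)).tolist())
print("ball",C(hc+.07*X+[0,0,-.0195]))
for ax in([.5554,-.1644],[.5587,-.167]): print("spindle top20",C(box(ax,.01,.082)).tolist(),"foot",C(box(ax,.01,.06)).tolist(),"collar",C([*ax,.06]))
im=cv2.imread("pics/near.png")[:,:400];im=cv2.convertScaleAbs(im,alpha=2.2,beta=-40);im=cv2.resize(im,(600,600))
cv2.polylines(im,[np.int32(C(box(hc,.02,s[2]-.0315))*1.5)],True,(0,0,255),1)
cv2.imwrite("pics/near2.png",im)
```

```text
hub low [[213.80073066272786, 232.69662259765994], [107.02862392497337, 193.21080016654122], [172.51077948235604, 102.00025654167945], [277.07545347385803, 139.1631826265811]]
hub top [[179.15421930791894, 130.18064223464393], [66.66416705457479, 89.78606870484299], [137.16681465744145, -3.5085822221545016], [247.2188265104012, 34.36228855064883]]
ball [[ 65. 315.]]
spindle top20 [[216.4896857707248, 225.24968881869398], [164.34296935622797, 206.029222601843], [195.96612316961824, 160.67077250550426], [247.57969903871498, 179.32945277545173]] foot [[228.86216638842853, 262.11337753644585], [177.7366483929248, 243.07634412808312], [208.4998480544627, 198.16169706845926], [259.11220353061935, 216.65504923207038]] collar [[219. 230.]]
spindle top20 [[208.8680976796337, 234.64926029824568], [156.62247198298815, 215.3127340524165], [188.4382478248341, 169.69590291877807], [240.1497635876312, 188.46566321275418]] foot [[221.4416508535929, 271.4143403790794], [170.22084379476468, 252.26502595745927], [201.16732901826055, 207.10065111023596], [251.8740405595068, 225.70158722322105]] collar [[211. 239.]]
```

View pics/near2.png

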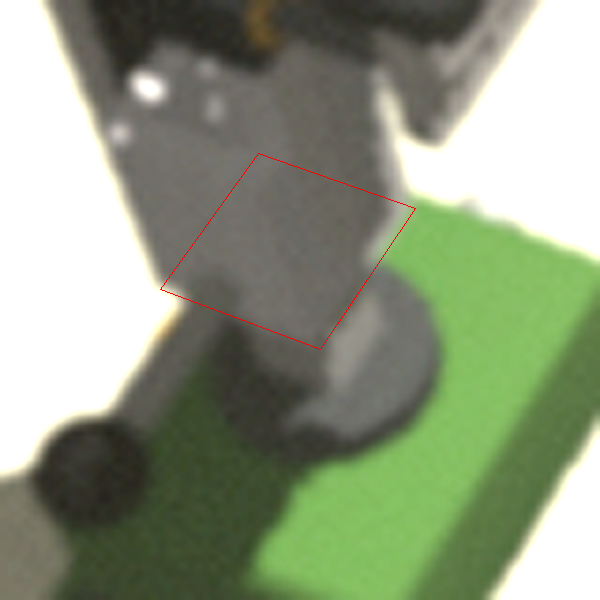

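The predicted hub outline matches the picture. The spindle's right face and foot, near (335,395) to (378,325), put the axis about 2 mm back from the hub centre, and the top view agrees. Shifting y −0.16, z −0.17 cm and starting down onto the taper.

Request:
servo_tool --series '[[[0, -0.16, -0.17, 0, 0, 0, 2], [0.3, -0.16, -0.17, 0, 0, 0, 2], [0.6, -0.16, -0.17, 0, 0, 0, 2], [0.9, -0.16, -0.17, 0, 0, 0, 2], [1.2, -0.16, -0.17, 0, 0, 0, 2], [1.5, -0.16, -0.17, 0, 0, 0, 2], [1.5, -0.16, -0.17, 0, 0, 0, 2], [1.5, -0.16, -0.17, 0, 0, 0, 2]]]'

```text
time_s: 8.45
tool_pos: [0.5562, -0.1664, 0.1165]
tool_rot: [0.451, 1.523, -0.451]
force: [-0.0, -0.4, -4.0]
width: 0.424
```

Request:
servo_tool --series '[[[0.2, 0, 0, 0, 0, 0, 2], [0.4, 0, 0, 0, 0, 0, 2], [0.6, 0, 0, 0, 0, 0, 2], [0.6, 0, 0, 0, 0, 0, 2]]]'

```text
time_s: 8.95
tool_pos: [0.556, -0.1664, 0.1103]
tool_rot: [0.451, 1.524, -0.451]
force: [-0.6, -0.3, -4.1]
width: 0.421
```

The hub is past the taper with no contact force. Continuing down.

Request:
servo_tool --series '[[[0.3, 0, 0, 0, 0, 0, 2], [0.6, 0, 0, 0, 0, 0, 2], [0.9, 0, 0, 0, 0, 0, 2], [1.2, 0, 0, 0, 0, 0, 2], [1.4, 0, 0, 0, 0, 0, 2], [1.6, 0, 0, 0, 0, 0, 2], [1.6, 0, 0, 0, 0, 0, 2]]]'

```text
time_s: 9.82
tool_pos: [0.556, -0.1664, 0.0944]
tool_rot: [0.451, 1.523, -0.451]
force: [-0.4, 0.6, -3.5]
width: 0.423
```

Request:
servo_tool --series '[[[0.1, 0, 0, 0, 0, 0, 2], [0.2, 0, 0, 0, 0, 0, 2], [0.25, 0, 0, 0, 0, 0, 2], [0.25, 0, 0, 0, 0, 0, 2]]]'

```text
time_s: 10.32
tool_pos: [0.5561, -0.1664, 0.092]
tool_rot: [0.451, 1.523, -0.451]
force: [-0.7, 0.5, -4.7]
width: 0.42
```

Request:
servo_tool --series '[[[0.05, 0, 0, 0, 0, 0, 2], [0.1, 0, 0, 0, 0, 0, 2], [0.1, 0, 0, 0, 0, 0, 2]]]'

```text
time_s: 10.7
tool_pos: [0.5562, -0.1664, 0.0915]
tool_rot: [0.452, 1.523, -0.451]
force: [-3.2, 2.1, 6.4]
width: 0.423
```

The hub touched down at underside height 60 mm, and the force flipped to +6 N. Release and retreat.

Request:
servo_tool --series '[[[0.1, 0, 0, 0, 0, 0, 5], [0, 0, 0, 0, 0, 0, 7], [0, 0, 0, 0, 0, 0, 7], [0, 0, 0, 0, 0, 0, 7], [0, 0, 0, 0, 0, 0, 7], [0, 0, 0, 0, 0, 0, 7], [-2, 0, 0, 0, 0, 0, 7], [-5, 0, 0, 0, 0, 0, 7], [-9, 0, 0, 0, 0, 0, 7], [-13, 0, 0, 0, 0, 0, 7], [-13, 0, 0, 0, 0, 0, 7]]]'

```text
time_s: 12.08
tool_pos: [0.5575, -0.1668, 0.2238]
tool_rot: [0.452, 1.519, -0.45]
force: [0.3, 0.9, 0.2]
width: 0.743
```

Request:
servo_tool --series '[[[0, 3, -1, 0, 0, 0, 8], [0, 7, -3, 0, 0, 0, 8], [0, 11, -5, 0, 0, 0, 8], [0, 15, -7, 0, 0, 0, 8], [0, 19, -9, 0, 0, 0, 8], [0, 23, -11, 0, 0, 0, 8], [0, 23, -11, 0, 0, 0, 8], [0, 23, -11, 0, 0, 0, 8], [0, 23, -11, 0, 0, 0, 8]]]'

```text
time_s: 13.2
tool_pos: [0.589, 0.085, 0.2207]
tool_rot: [0.452, 1.523, -0.453]
force: [-0.3, 0.3, -0.9]
width: 0.85
```

Run:
```python
from meas import *
s=bot.sense();print(s["time_s"],s["tool_pos"],s["width"],s["force"])
t=[]
for n in("scene","top"):
    i=bot.capture(n)[:,:,::-1];cv2.imwrite(f"pics/{n}9.png",i);u,v=proj(n,[.556,-.165,.08])[0].astype(int);x,y=u-50,v-50;print(n,x,y)
    t.append(cv2.resize(i[y:y+100,x:x+100],(400,400),interpolation=cv2.INTER_CUBIC))
    j=i.astype(int);print("red",blobs((j[...,2]>120)&(j[...,1]<70)&(j[...,0]<70),20,300))
cv2.imwrite("pics/end.png",np.hstack(t))
```

```text
13.2 [0.589  0.085  0.2207] 0.8502266619461941 [-0.2587  0.2826 -0.885 ]
scene 144 223
red [(array([356.7, 267.1]), np.int32(49), array([352, 264,   9,   8], dtype=int32))]
top 380 184
red []
```

View pics/end.png

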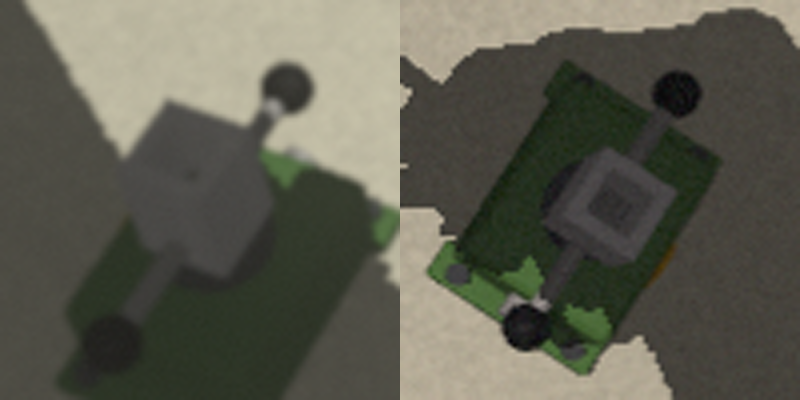

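The handle is on the spindle, level and in arm shadow, with balls at scene crop (110,343) and (287,88). Checking its seating height by triangulation.

Run:
```python
from meas import *
b=cross([[144+110/4-.5,223+343/4-.5],[144+287/4-.5,223+88/4-.5]],[[380+276/4-.5,184+93/4-.5],[380+125/4-.5,184+327/4-.5]])
print(b,"want z .072; mid",b[:,:3].mean(0),yaw(b[0]-b[1]),np.linalg.norm(b[0,:3]-b[1,:3]))
i=cv2.imread("pics/scene9.png").astype(int);print(blobs((i[...,2]>i[...,1]*2)&(i[...,2]>40)&(i[...,1]<60),25,300))
```

```text
[[ 0.6134 -0.2043  0.0734  0.0024]
 [ 0.4957 -0.1277  0.0729  0.0012]] want z .072; mid [ 0.5546 -0.166   0.0732] -33.05422077162661 0.14042864252768655
[(array([356.1, 267.6]), np.int32(47), array([352, 264,   9,   8], dtype=int32))]
```

```bash
python3 -c "
from bench import bot
print(bot.sign_off())"
```

```text
the job is handed in; nothing more can be done
None
```

The black-ball handle is on the gearbox spindle, down on the collar and released. I handed the job in at about 13 s, with the arm raised and clear.

- **How it went:** I gripped the hub across the bar (jaws stopped at 39.9 mm), turned it 32° to match the spindle and lowered it with no contact force. It touched the collar at about 6 N, and only then did I let go.
- **Seating:** After release, both balls triangulate at 73 mm high against 72 mm expected. The bar is level at −33.05°, against −33° for the spindle, and its middle is within 2 mm of the collar centre.
- **Camera disagreement:** Before the fit, the two cameras disagreed by up to about 5 mm on the spindle axis. A closer look brought them to within about 2 mm, so I shifted the handle 2.3 mm before lowering it.
- **Red-ball handle:** I could only partly recheck it at the end. One ball is within about 2 px of its start. The other was not found in the last pictures, probably because it was in the arm's shadow. The arm was only ever well above that handle, with no contact force.

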